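# Lock a bellcrank at neutral with its rig pin

### The arm

A 6-joint arm with a two-finger parallel gripper is mounted at the origin on a cart in front of the work surface, level with it; the furniture and walls round the work are solid. World frame = base frame: x ahead of the robot, y to its left, z up, the work surface at z = 0. Lengths are in mm, angles in rad, forces in N, time in s.
With the tool pointing down it reaches from about 325 to 750 mm from the base axis. Payload 7.6 kg.
Tool frame: the origin (TCP) lies on the mounting face of the last link; the fingertips stand env.tip_extent ahead of it and the grasp point (between the pads) lies 155 mm ahead of it (env.tip_extent is the distance from the TCP to the fingertips, in mm); z points along the fingers, y is the line along which they close (so a half turn about z gives the same grasp; the last joint's range is limited). The gripper opens to 85 mm and grips with 20 to 120 N. Pads are 22 mm wide; open, the fingers measure 114 mm over their backs; the gripper's body (76 mm by 85 mm) begins 54 mm behind the grasp point. The pads swing forward as they close: fully open they stand 13 mm farther back than shut.
Start: joints at [-1.305, 0.052, 1.401, -0, 1.689, -0.07], TCP at [173.021, -495.674, 404.723] pointing down, gripper open.
Joint ranges: [-2.9, 2.9], [-0.91, 2.17], [0.12, 2.37], [-1.06, 4.2], [0.26, 2.73], [-2.93, 2.93]. Speed limits (rad/s): [2.57, 2.57, 3.01, 3.14, 3.14, 3.14].

### API

Orientations are given as a rotation vector (axis times angle).
In Python, from cell import env gives the robot as it stands.
- The arm moves only by the shell command python3 -m creep 'ROWS'. ROWS is JSON, a list that holds one entry, the list of rows, each a list of 5 numbers: the shift along the tool's x, y, z in cm, then the turn about the tool's z in rad, then the finger opening in cm, from 0 to 8.54. In form: [[[dx, dy, dz, spin, claw], ...]]. A call has 1 to 12 rows; each row is the pose to reach, as a shift and turn from the pose commanded when the call began, along the tool's axes at that moment; what a row does not reach only later rows make up. A row lasts 1/10 s, in which the tool goes at most 50 mm and 8.59 degrees, less where a joint would pass 70% of its speed; a pose out of reach is approached as far as the arm can. A call with a gripper value outside its range is refused whole. The fingers move at their own pace and stop on an object; the grip force is fixed at half the most. Time passes only in rows, so rows that repeat a pose let the fingers close. It gives the time, the measured TCP pose, the force, the opening and the grip force at its end, in the units of the state.
- env.read_state(): the state, without advancing time (a new reading comes with each control period).
- env.capture(name): name is "side" or "top"; returns the picture (400x640x3 uint8, red, green, blue); there is no depth.
- env.get_calibration(name): a dict with "fx", "fy", "cx", "cy" (pixels), "R" (3x3) and "t" (3): a world point X has camera coordinates R X + t. Camera axes: x right, y down, z forward; pixel columns grow to the right and rows downward; lengths in mm; the calibration is good to about 2 mm. A picture is of the moment at which its call begins. get_calibration takes no time and is no camera call.
- env.finish_job(): hands the job in; it is judged then, once.
The state is a dict: "clock": time; "joint_positions": joint angles; "joint_velocities": joint speeds; "joint_efforts": joint torques, N m; "ee_pos": TCP position; "eef_rot": TCP orientation; "contact_force": force on the tool from outside, world axes, zero at the start; "wrist_torque": the same for the moment, N m; "opening": finger opening in mm; "grasp_force": force on a finger pad.
Only numpy, scipy, OpenCV 4.12 (cv2) and the standard library are available. Lean on these libraries where they do the work, as an engineer would, in place of code of your own. Each camera call takes 0.05 s, during which the arm holds its last target. There are 200 camera calls.

### The job

Set the green bellcrank on the sloped rigging stand to neutral: swing it until the hole in its long arm stands over the hole in the plate. Then take the red-knobbed rig pin from the blue rack and push it through both holes until its collar sits flat on the bellcrank, and let go. Leave the black-knobbed pin in the rack and the other things where they are.

Things in the scene. Friction and masses are not known exactly. Their poses are not given: they have to be found in the camera images.
- plate: Sloped light-grey plate of the fixed grey stand (foot 170 x 224 mm), 170 (x) x 200 (y) x 14 mm. Origin: middle of its face, 85 mm above the work surface. x up the slope, y across it to the left seen from the robot, z straight out of the face, always 28 deg from vertical, leaning toward the robot's side. Two stop pegs 18 mm high. The stand's place and yaw change.
- rig_hole (a point): Middle of the rig hole at the plate's face (plate point 0, 45, 0 mm), axes as the plate's. The hole is 16 mm wide with a 2 mm chamfer, goes right through along z and is open below; a dark steel bush 27 mm wide stands 2 mm proud round it. A long red scale line to the left of it marks neutral.
- bellcrank (a joint): Angle of the green bellcrank, rad: 0 is neutral (holes in line), starts at 0.22 to 0.55, stops at -0.25 and 0.65. Pivot at plate point (0, -35, 0) mm, axis along plate z, positive counter-clockwise looking down on the face. The stiff pivot (0.15 N m) stays where it is left. Two arms at right angles, tops 14 to 16 mm above the face, pivot nut 24 mm.
- eye (a point): Middle of the 16 mm hole in the eye of the bellcrank's long arm, at its upper rim, 16 mm above the plate's face; 80 mm from the pivot, on the plate's +y side at neutral, lower down the slope as the angle grows. The eye is 36 mm wide with a steel bush; axes turn with the bellcrank. A red pointer is on its tip.
- stud_top (a point): Top of the stud on the end of the short arm: a steel cylinder 16 mm in diameter, square to the plate, 51 mm above its face (bare for the top 29 mm, a 23 mm nut below). 60 mm from the pivot, straight up the slope from it at neutral, moving toward plate +y as the angle grows; handy for swinging the bellcrank.
- red_pin: Loose rig pin, 95 mm, about 120 g: red ribbed round knob 24 mm wide, 38 mm long; steel collar 28 mm wide, 5 mm thick; shank 14 mm wide, 52 mm long, its last 14 mm tapering to 7 mm. Origin: underside of the collar on the axis, z along the axis to the knob (knob z = 5 to 43 mm, nose z = -52 mm). Starts hanging upright in either hole of the rack.
- black_pin: Pin of the same shape with a black knob and an 18 mm shank, too thick for the rig hole; in the other hole of the rack. Same origin.
- rack: Fixed blue sheet-metal bridge, 55 (x) x 150 (y) mm, its top 72 mm above the work surface, open below. Origin: on the work surface under its middle. Two 20 mm holes at (0, 40) and (0, -40) mm; a pin must be lifted 55 mm to be clear.
- spanner: Loose combination spanner, 176 mm, lying near the stand. To be left alone.
- grease_tin: Loose green tin with a white lid, 67 mm wide, 38 mm high. To be left alone.
- crank: Loose grey crank with two bosses, 71 mm long, 50 mm high. To be left alone.
- red_net_ring: Loose ring in red net, 75 mm wide, 36 mm high. To be left alone.

How it is judged (in metres and radians):
On the way, in this order (a step that is already met when the one before it is completed fails the run):
1. the bellcrank is swung to neutral (within 0.05 rad, holes within 4 mm) while the red pin is still in the rack (value of joint bellcrank between -0.05 and 0.05 rad and distance of red_pin from where it was at the start of the episode below 0.03 m), for 0.2 s.
2. the red pin is drawn up out of the rack (z of red_pin in the frame of rack above 0.122 m), for 0.1 s.
At the end, for the whole second after the job is handed in: The red pin stands in both holes, at rest: its collar no more than 2.5 mm off the bellcrank's eye, its axis within 2 mm and 0.06 rad of the rig hole's, and the bellcrank within 0.035 rad of neutral (x of red_pin in the frame of rig_hole between -0.002 and 0.002 m and y of red_pin in the frame of rig_hole between -0.002 and 0.002 m and z of red_pin in the frame of rig_hole between 0.013 and 0.0185 m and angle between the z axis of red_pin and the z axis of rig_hole, either way round below 0.06 rad and value of joint bellcrank between -0.035 and 0.035 rad and linear speed of red_pin below 0.02 m/s); the robot touches nothing.
It fails at once if the black-knobbed pin is moved more than 30 mm from its place (distance of black_pin from where it was at the start of the episode above 0.03 m).
It fails at once if the spanner is moved more than 30 mm from its place (distance of spanner from where it was at the start of the episode above 0.03 m).
It fails at once if the grease tin is moved more than 30 mm from its place (distance of grease_tin from where it was at the start of the episode above 0.03 m).
It fails at once if the loose crank is moved more than 30 mm from its place (distance of crank from where it was at the start of the episode above 0.03 m).
It fails at once if the red-netted ring is moved more than 30 mm from its place (distance of red_net_ring from where it was at the start of the episode above 0.03 m).
It also fails if it takes over 48 s, if anything falls off the work surface, if the arm or the gripper's body presses on something with over 40 N, if the wrist force passes 120 N, or if a joint passes its speed limit or range.

## Working session

There is one attempt and no reset: what is moved stays moved. The work goes in short steps, Python scripts to look and compute and a shell command to move; the robot and the scene stay as the last step left them, time stands still between calls to the robot, and variables do not carry over. Pictures are saved under pics/ and viewed, at most 10 in all, crops included, and the job is handed in when it is done.

```bash
ls; mkdir -p pics
python3 - <<'E'
from cell import env
import cv2,numpy as np
s=env.read_state();print({k:np.round(v,3).tolist() for k,v in s.items()},env.tip_extent)
for n in("side","top"):
    cv2.imwrite(f"pics/{n}0.png",env.capture(n)[:,:,::-1]); c=env.get_calibration(n);print(n,{k:np.round(v,3).tolist() for k,v in c.items()})
E
```

```text
pics
{'clock': 0.0, 'joint_positions': [-1.305, 0.053, 1.402, -0.0, 1.689, -0.07], 'joint_velocities': [-0.001, -0.0, -0.0, -0.001, 0.0, 0.001], 'joint_efforts': [0.001, -38.167, -36.018, 0.0, 0.006, -0.0], 'ee_pos': [173.026, -495.635, 403.884], 'eef_rot': [-3.096, -0.525, 0.0], 'contact_force': [-0.735, -0.098, 0.169], 'wrist_torque': [0.004, -0.034, -0.026], 'grasp_force': 0.0, 'opening': 85.481} 173.4
side {'fx': 439.067, 'fy': 439.067, 'cx': 322.374, 'cy': 198.808, 'R': [[-0.91, -0.414, -0.016], [-0.26, 0.601, -0.756], [0.323, -0.684, -0.654]], 't': [604.978, 92.467, 1046.903]}
top {'fx': 385.641, 'fy': 385.641, 'cx': 315.991, 'cy': 201.031, 'R': [[0.018, -1.0, -0.016], [-0.986, -0.015, -0.167], [0.166, 0.019, -0.986]], 't': [243.035, 558.268, 1116.154]}
```

View pics/side0.png

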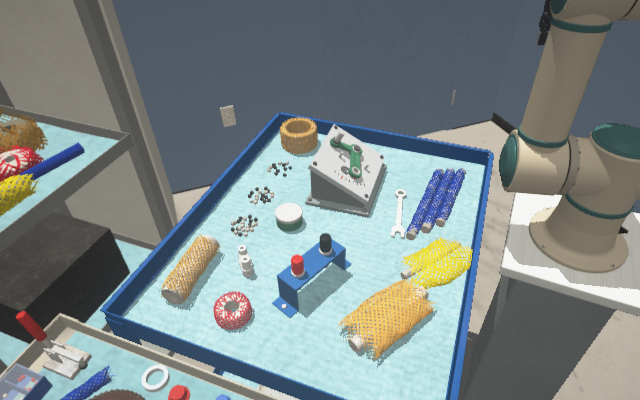

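View pics/top0.png

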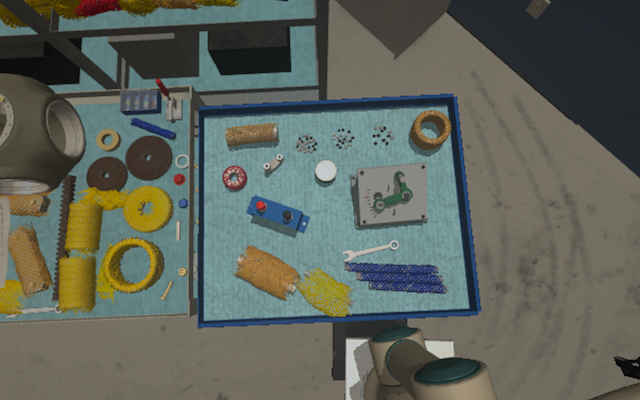

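Overview: the side view shows the stand at about (347,165), the red pin at (297,262), the black pin at (325,243). The top view shows the stand at (392,195), the red pin at (262,206), the black pin at (288,215). Next I'll enlarge these areas.

Run:
```python
import cv2,numpy as np
def crop(n,x,y,w,h,k,):
    i=cv2.imread(f"pics/{n}0.png")[y:y+h,x:x+w]; i=cv2.resize(i,None,fx=k,fy=k,interpolation=cv2.INTER_CUBIC)
    for a in range(0,w,10): cv2.putText(i,str(x+a),(a*k,8),0,.3,(0,255,255),1); cv2.line(i,(a*k,8),(a*k,h*k),(0,200,200) ,1) if a%20==0 else 0
    for b in range(0,h,10): cv2.putText(i,str(y+b),(0,b*k+4),0,.3,(0,255,255),1); cv2.line(i,(18,b*k),(w*k,b*k),(0,200,200),1) if b%20==0 else 0
    return i
cv2.imwrite("pics/s1.png",crop("side",300,120,90,100,6)[:600])
cv2.imwrite("pics/t1.png",crop("top",345,155,90,75,8))
a=crop("side",265,225,90,95,4);b=crop("top",240,185,80,60,5);h=max(a.shape[0],b.shape[0])
p=lambda i:cv2.copyMakeBorder(i,0,h-i.shape[0],0,0,0)
cv2.imwrite("pics/r1.png",np.hstack([p(a),p(b)]))
```

```text
(no output)
```

View pics/s1.png

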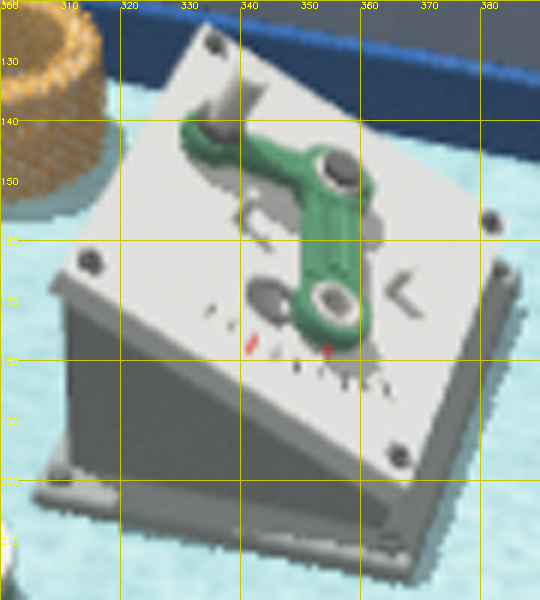

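View pics/t1.png

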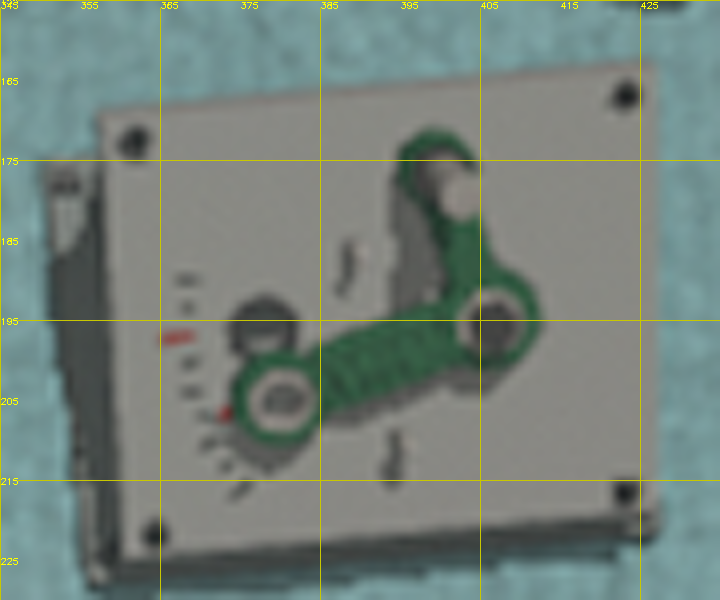

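View pics/r1.png

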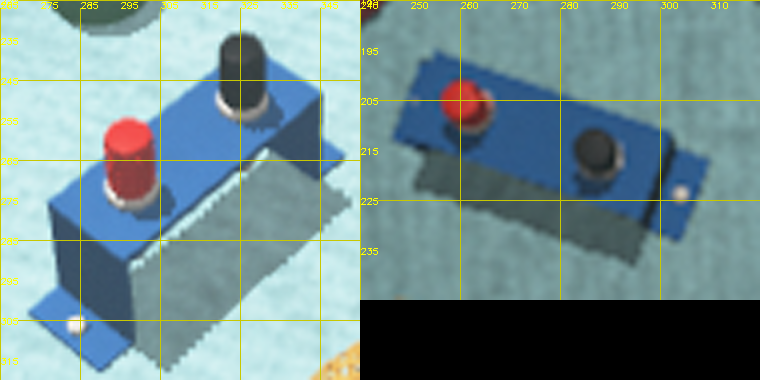

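```bash
cat > h.py <<'E'
from cell import env
import numpy as np, cv2
from scipy.optimize import least_squares
from scipy.spatial.transform import Rotation as Ro
def proj(n,X):
    c=env.get_calibration(n);p=(np.array(c["R"])@np.atleast_2d(X).T).T+c["t"]
    return np.c_[c["fx"]*p[:,0]/p[:,2]+c["cx"],c["fy"]*p[:,1]/p[:,2]+c["cy"]]
def plateR(yaw): return (Ro.from_euler('z',yaw)*Ro.from_euler('y',-28,degrees=True)).as_matrix()
def W(q,P): return np.atleast_2d(P)@plateR(q[2]).T+[q[0],q[1],85]
def eye(th,z=16): return [-80*np.sin(th),-35+80*np.cos(th),z]
def stud(th,z=51): return [60*np.cos(th),-35+60*np.sin(th),z]
E
cat > fit.py <<'E'
from h import *
def pts(q): return [(85,100,0),(85,-100,0),(-85,-100,0),(-85,100,0),stud(q[3]),eye(q[3]),(0,45,2)]
T=np.array([(357.25,168.75),(426.9,163.1),(426.9,220),(359.75,224.6),(403.1,179.1),(380.4,205),(377.9,195.6)])-.44
S=np.array([(335*0+309.5,165),(335,124.2),(384,156.5),(367.5,201.5),(341.4,134.6),(355.8,169.7),(345,170)])-.42
w=np.array([.5,.5,.5,.5,1,1,.7])[:,None]
def res(q): P=W(q,pts(q)); return np.r_[((proj("top",P)-T)*w).ravel(),((proj("side",P)-S)*w).ravel()]
r=least_squares(res,[550,0,0,.4],loss='soft_l1');q=r.x;print("X,Y,yaw,th",q)
print(np.round(res(q).reshape(-1,2),1).tolist())
print("stud,eye,hole16",np.round(W(q,[stud(q[3]),eye(q[3]),(0,45,16)]),1), "stud neutral",W(q,stud(0)))
for nm,t,s in(("red",(260.3,204.5),(296.7,258)),("black",(287,214),(325.4,236.3))):
    for z in (115,None):
        f=lambda p:np.r_[proj("top",p if z is None else [*p,z])[0]-t,proj("side",p if z is None else [*p,z])[0]-s]
        r=least_squares(f,[480,200,115][:3 if z is None else 2]);print(nm,r.x.round(1),r.fun.round(1))
E
python3 fit.py
```

```text
X,Y,yaw,th [5.72841925e+02 2.85831437e+01 1.03167169e-01 3.03301416e-01]
[[0.0, 0.1], [0.1, -0.1], [-0.1, -0.8], [0.2, -0.2], [-0.6, 0.3], [-0.4, -0.1], [-0.2, 0.1], [-0.1, -0.4], [-0.6, -0.4], [0.3, -0.1], [-0.2, -0.3], [0.6, -2.9], [0.1, 0.4], [0.0, -0.5]]
stud,eye,hole16 [[601.1  14.3 156.9]
 [540.1  66.8  87.9]
 [560.7  72.6  99.1]] stud neutral [[605.32580636  -3.24073591 158.198621  ]]
red [530.5 411.5] [-0.7  0.   0.2 -0.6]
red [531.5 410.3 111.5] [-0.  -0.1  0.1  0. ]
black [503.6 334.5] [-0.7  0.3  0.  -0.8]
black [504.7 332.8 110.8] [ 0.   0.1 -0.1 -0. ]
```

```bash
cat >> h.py <<'E'
Q=[572.8,28.6,.103,.303]
def go(tip,heading=None):
    """tip: world mm of fingertip point (TCP+173.4 z). prints shift in tool axes cm and spin"""
    s=env.read_state();R=Ro.from_rotvec(s["eef_rot"]).as_matrix();p=np.array(s["ee_pos"])
    d=R.T@(np.array(tip)+[0,0,173.4]-p)/10
    h=np.arctan2(R[1,0],R[0,0]);sp=0 if heading is None else (h-heading+np.pi)%(2*np.pi)-np.pi
    print("shift cm",d.round(2),"spin",round(sp,3),"heading",round(h,3),"tip now",(p-[0,0,173.4]).round(1),"F",np.round(s["contact_force"],1),"t",s["clock"],"open",round(s["opening"],1),"j",np.round(s["joint_positions"],2))
E
python3 - <<'E'
from h import *
g=W(Q,stud(.303,39))[0];print(g); go([g[0],g[1],200],.103)
E
```

```text
[606.64106589  14.91000842 146.32006104]
shift cm [ 57.76 -33.91   3.11] spin 0.233 heading 0.336 tip now [ 173.  -495.7  230.6] F [-0.6  0.  -0.4] t 0.1 open 85.4 j [-1.31  0.05  1.4  -0.    1.69 -0.07]
```

```bash
python3 -m creep '[[[57.8,-33.9,2,0.233,5],[57.8,-33.9,2,0.233,5],[57.8,-33.9,2,0.233,5],[57.8,-33.9,2,0.233,5],[57.8,-33.9,2,0.233,5],[57.8,-33.9,2,0.233,5],[57.8,-33.9,2,0.233,5],[57.8,-33.9,2,0.233,5],[57.8,-33.9,2,0.233,5],[57.8,-33.9,2,0.233,5],[57.8,-33.9,2,0.233,5],[57.8,-33.9,2,0.233,5]]]'
python3 - <<'E'
from h import *
g=W(Q,stud(.303,39))[0]; go([g[0],g[1],200],.103)
E
```

```text
clock: 1.3
ee_pos: [560.7, -38.9, 386.4]
eef_rot: [3.137, 0.162, -0.001]
contact_force: [0.6, -1.6, 0.1]
opening: 50.3
grasp_force: 0.0
shift cm [ 5.12 -4.88  1.3 ] spin 0.0 heading 0.103 tip now [560.7 -38.9 213. ] F [ 0.6 -1.6  0.1] t 1.3 open 50.3 j [-0.13  0.16  1.32 -0.    1.66  1.33]
```

```bash
python3 -m creep '[[[5.1,-4.9,1,0,5],[5.1,-4.9,1,0,5],[5.1,-4.9,1,0,5],[5.1,-4.9,1,0,5]]]'
python3 - <<'E'
from h import *
g=W(Q,stud(.303,39))[0]; go([g[0],g[1],139],.103)
def crop(n,x,y,w,h,k):
    return cv2.resize(env.capture(n)[y:y+h,x:x+w,::-1],None,fx=k,fy=k,interpolation=cv2.INTER_CUBIC)
a=crop("side",290,70,100,130,4);b=crop("top",355,130,90,100,4);b=cv2.copyMakeBorder(b,0,120,0,0,0)
cv2.imwrite("pics/a2.png",np.hstack([a,b]))
E
```

```text
clock: 1.7
ee_pos: [605.4, 13.2, 376.1]
eef_rot: [3.137, 0.162, -0.002]
contact_force: [-0.8, -0.6, -0.3]
opening: 49.9
grasp_force: 0.0
shift cm [ 0.15 -0.16  6.37] spin 0.0 heading 0.103 tip now [605.4  13.2 202.7] F [-0.8 -0.6 -0.3] t 1.7 open 49.9 j [-0.04  0.29  1.19 -0.    1.66  1.43]
```

View pics/a2.png

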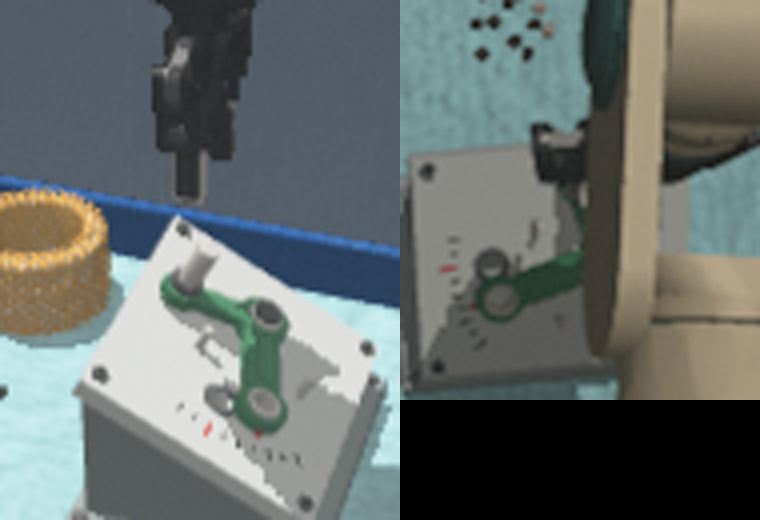

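Side view: the finger is right above and behind the stud (tip at about (337,121), stud top at about (341,132)), which agrees with the fit. I'll lower it and close on the stud.

```bash
python3 -m creep '[[[0,-0.15,3,0,5],[0,-0.15,5.8,0,5],[0,-0.15,5.8,0,5],[0,-0.15,5.8,0,1],[0,-0.15,5.8,0,1],[0,-0.15,5.8,0,1],[0,-0.15,5.8,0,1],[0,-0.15,5.8,0,1],[0,-0.15,5.8,0,1],[0,-0.15,5.8,0,1]]]'
python3 - <<'E'
from h import *
go(W(Q,stud(.0,44))[0],.103)
s=env.read_state();print(s["grasp_force"]);p=np.array(s["ee_pos"])-[*W(Q,(0,0,0))[0]]
print("plate xy of tool line",np.r_[(Ro.from_euler('z',-.103).apply(p))], "pred",Ro.from_euler('z',-.103).apply(W(Q,stud(.303,44))[0]-W(Q,(0,0,0))[0]))
E
```

```text
clock: 2.8
ee_pos: [605.5, 14.5, 321.6]
eef_rot: [3.137, 0.161, 0.006]
contact_force: [-2.6, -0.2, 6.4]
opening: 12.5
grasp_force: 58.7
shift cm [ 0.13  1.76 -0.37] spin -0.0 heading 0.103 tip now [605.5  14.5 148.2] F [-2.6 -0.2  6.4] t 2.8 open 12.5 j [-0.04  0.32  1.27 -0.    1.55  1.43]
58.677493929862976
plate xy of tool line [ 31.08408738 -17.37153641 236.64801978] pred [ 29.90677957 -17.09690708  65.734799  ]
```

Run:
```python
from h import *
go(W(Q,stud(.0,44))[0],.103)
cv2.imwrite("pics/a3.png",cv2.resize(env.capture("side")[90:190,300:390,::-1],None,fx=6,fy=6,interpolation=cv2.INTER_CUBIC))
go(W(Q,stud(.0,44))[0],.103)
```

```text
shift cm [ 0.13  1.76 -0.37] spin -0.0 heading 0.103 tip now [605.5  14.5 148.2] F [-2.6 -0.2  6.4] t 2.8 open 12.5 j [-0.04  0.32  1.27 -0.    1.55  1.43]
shift cm [ 0.13  1.76 -0.37] spin -0.0 heading 0.103 tip now [605.5  14.5 148.3] F [-1.4 -0.1  6.9] t 2.85 open 12.7 j [-0.04  0.32  1.27 -0.    1.55  1.43]
```

View pics/a3.png

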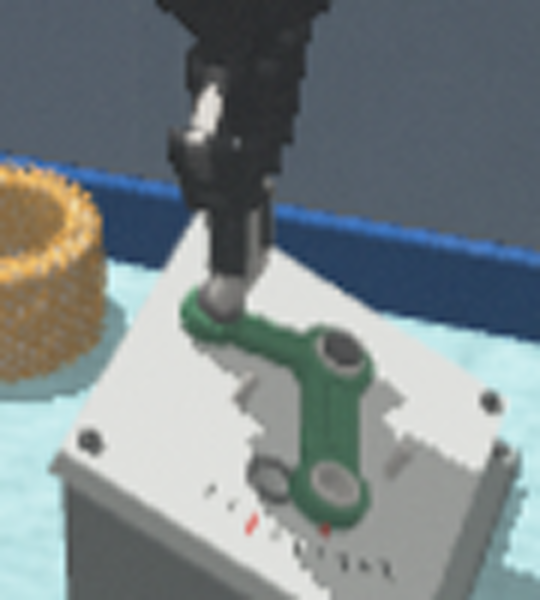

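Side view: the pads hold the stud (crop (225,290)). Now I'll swing along the arc to neutral.

```bash
python3 -m creep '[[[0.05,0.4,-0.05,0,1],[0.12,0.9,-0.08,0,1],[0.2,1.4,-0.12,0,1],[0.22,1.76,-0.13,0,1],[0.22,1.76,-0.13,0,1],[0.22,1.76,-0.13,0,1],[0.22,1.76,-0.13,0,1]]]'
python3 - <<'E'
from h import *
go(W(Q,stud(.0,44))[0],.103)
s=env.read_state();p=np.array(s["ee_pos"])-[*W(Q,(0,0,0))[0]]
print("plate xy of tool line",np.r_[(Ro.from_euler('z',-.103).apply(p))])
E
```

```text
clock: 3.55
ee_pos: [610.1, -1.4, 323.6]
eef_rot: [-3.135, -0.163, -0.013]
contact_force: [3.5, 7.0, 6.0]
opening: 12.5
grasp_force: 58.5
shift cm [-0.17  0.13 -0.19] spin 0.001 heading 0.104 tip now [610.1  -1.4 150.2] F [3.5 7.  6. ] t 3.55 open 12.5 j [-0.06  0.33  1.25  0.    1.55  1.4 ]
plate xy of tool line [ 33.98538616 -33.67203787 238.58112864]
```

```bash
python3 -m creep '[[[-0.1,0.15,0,0,1],[-0.1,0.15,0,0,1],[-0.1,0.15,0,0,1],[-0.1,0.15,0,0,4],[-0.1,0.15,0,0,4],[-0.1,0.15,0,0,4],[-0.1,0.15,-3,0,4],[-0.1,0.15,-7,0,4],[-0.1,-4,-8,0,4],[-0.1,-8,-8,0,4],[-0.1,-12,-8,0,4]]]'
python3 - <<'E'
from h import *
go(W(Q,stud(.0,44))[0],.103)
a=cv2.resize(env.capture("side")[115:215,300:390,::-1],None,fx=6,fy=6,interpolation=cv2.INTER_CUBIC)
cv2.imwrite("pics/a4.png",a)
for th in(-.05,0,.05): print(th,[((proj("side",W(Q,p))[0]+.42-[300,115])*6).round() for p in (eye(th),eye(0),(0,45,2),stud(th))])
E
```

```text
clock: 4.65
ee_pos: [595.7, 117.4, 400.8]
eef_rot: [3.137, 0.159, 0.001]
contact_force: [0.2, 0.0, 0.5]
opening: 40.0
grasp_force: 0.0
shift cm [ 0.06 12.1   7.54] spin -0.002 heading 0.101 tip now [595.7 117.4 227.4] F [0.2 0.  0.5] t 4.65 open 40.0 j [ 0.13  0.29  1.15 -0.    1.71  1.6 ]
-0.05 [array([278., 300.]), array([286., 305.]), array([270., 326.]), array([261.,  72.])]
0 [array([286., 305.]), array([286., 305.]), array([270., 326.]), array([259.,  75.])]
0.05 [array([294., 310.]), array([286., 305.]), array([270., 326.]), array([257.,  79.])]
```

View pics/a4.png

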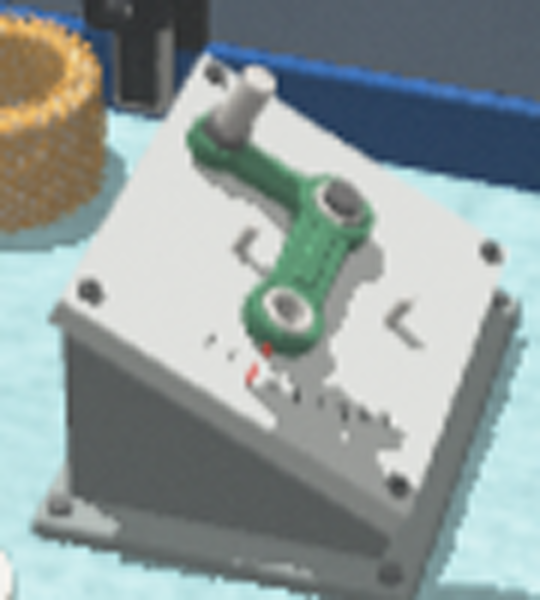

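Side view: the eye is at (289,306) against a predicted neutral of (286,305). The pointer, allowing for parallax, falls on the red scale line, so the bellcrank is within about 0.02 rad of neutral. Next is the pin.

Run:
```python
from h import *
go([531,411,150],1.234)
```

```text
shift cm [ -3.26 -29.31   7.78] spin -1.127 heading 0.107 tip now [594.8 122.9 226.9] F [-0.4  4.  -0.1] t 4.7 open 40.3 j [0.14 0.29 1.15 0.   1.71 1.61]
```

```bash
python3 -m creep '[[[-3.26,-29.3,4,-1.13,6],[-3.26,-29.3,6,-1.13,6],[-3.26,-29.3,6,-1.13,6],[-3.26,-29.3,7,-1.13,6],[-3.26,-29.3,7,-1.13,6],[-3.26,-29.3,7,-1.13,6],[-3.26,-29.3,7,-1.13,6],[-3.26,-29.3,7,-1.13,6],[-3.26,-29.3,7,-1.13,6],[-3.26,-29.3,7,-1.13,6],[-3.26,-29.3,7,-1.13,6]]]'
python3 - <<'E'
from h import *
go([531,411,84],1.234)
i=env.capture("side")[:,:,::-1];t=env.capture("top")[:,:,::-1]
r=lambda i,k:cv2.resize(i,None,fx=k,fy=k,interpolation=cv2.INTER_CUBIC)
cv2.imwrite("pics/a5.png",np.hstack([r(i[190:310,250:350],4),r(t[160:280,220:320],4)]))
E
```

```text
clock: 5.8
ee_pos: [533.8, 404.2, 330.3]
eef_rot: [2.566, 1.813, 0.0]
contact_force: [-0.3, -0.7, 0.6]
opening: 60.1
grasp_force: 0.0
shift cm [ 0.55 -0.49  7.29] spin -0.004 heading 1.23 tip now [533.8 404.2 156.9] F [-0.3 -0.7  0.6] t 5.8 open 60.1 j [ 0.59  0.49  1.02 -0.    1.62  0.93]
```

View pics/a5.png

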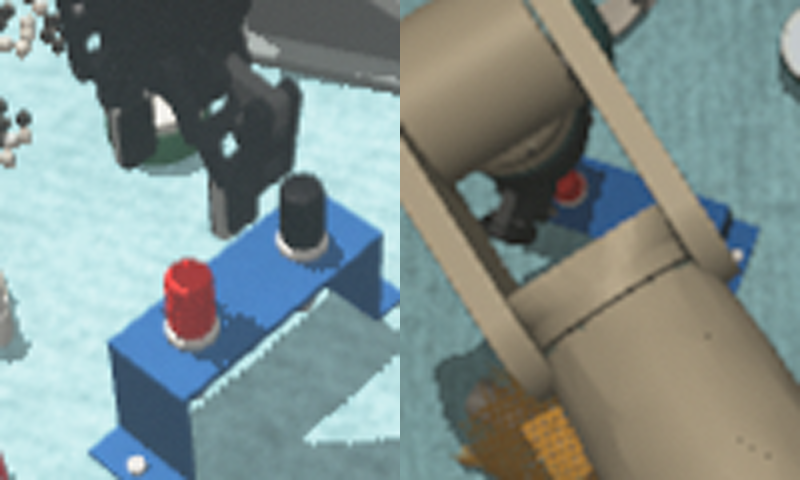

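Side view: the fingertips at (283,230) and (306,249) straddle the pin's line (knob top at (297,257)). I'll check that the arm has settled before descending.

Run:
```python
from h import *
go([531,411,84],1.234)
s=env.read_state();R=Ro.from_rotvec(s["eef_rot"]).as_matrix();p=np.array(s["ee_pos"])
for e in(8,0):
  for sg in(1,-1,0): print(e,sg,proj("side",p+R@[0,sg*30,173.4-e])+.4)
print(proj("side",[[531,411,115],[531,411,154]])+.4)
```

```text
shift cm [ 0.54 -0.48  7.29] spin -0.003 heading 1.231 tip now [533.7 404.3 156.9] F [ 0.5  0.1 -0.6] t 5.9 open 59.9 j [ 0.59  0.49  1.02 -0.    1.62  0.93]
8 1 [[285.39896955 229.51342583]]
8 -1 [[307.11918116 245.01855307]]
8 0 [[296.05143457 237.11776361]]
0 1 [[285.69353042 232.43063093]]
0 -1 [[307.28715218 247.95024909]]
0 0 [[296.28519734 240.04300036]]
[[297.15119157 257.56431704]
 [296.0369714  243.86526485]]
```

```bash
python3 -m creep '[[[0.54,-0.48,2,0,6],[0.54,-0.48,5,0,6],[0.54,-0.48,7.3,0,6],[0.54,-0.48,7.3,0,6],[0.54,-0.48,7.3,0,1.5],[0.54,-0.48,7.3,0,1.5],[0.54,-0.48,7.3,0,1.5],[0.54,-0.48,7.3,0,1.5],[0.54,-0.48,7.3,0,1.5],[0.54,-0.48,7.3,0,1.5],[0.54,-0.48,7.3,0,1.5]]]'
python3 - <<'E'
from h import *
go([531,411,84],1.234)
i=env.capture("side")[:,:,::-1]
cv2.imwrite("pics/a6.png",cv2.resize(i[190:310,250:350],None,fx=5,fy=5,interpolation=cv2.INTER_CUBIC))
E
```

```text
clock: 7.0
ee_pos: [531.1, 411.6, 259.7]
eef_rot: [2.563, 1.816, 0.006]
contact_force: [-0.4, -0.7, 6.5]
opening: 22.4
grasp_force: 59.0
shift cm [-0.06  0.01  0.23] spin -0.001 heading 1.233 tip now [531.1 411.6  86.3] F [-0.4 -0.7  6.5] t 7.0 open 22.4 j [ 0.6   0.55  1.1  -0.    1.5   0.94]
```

Grip is good (opening 22.4 mm, 59 N). The tool can't tilt, so I'll lift the pin part-way and lean it about 28° in the pads by dragging it against the rack hole's edge.

```bash
python3 -m creep '[[[0,0,-1.5,0,1.5],[0,0,-3,0,1.5],[0,0,-3,0,1.5],[-0.4,0,-3,0,1.5],[-0.8,0,-3,0,1.5],[-1.2,0,-3,0,1.5],[-1.6,0,-3,0,1.5],[-2,0,-3,0,1.5],[-2.4,0,-3,0,1.5]]]'
python3 - <<'E'
from h import *
go([531,411,114],1.234);print(env.read_state()["wrist_torque"],env.read_state()["grasp_force"])
E
python3 -m creep '[[[-0.4,0,0,0,1.5],[-0.8,0,0,0,1.5],[-1.1,0,0,0,1.5],[-1.1,0,0,0,1.5],[-1.1,0,0,0,1.5]]]'
python3 - <<'E'
from h import *
go([531,411,114],1.234);print(env.read_state()["wrist_torque"],env.read_state()["grasp_force"])
cv2.imwrite("pics/a7.png",cv2.resize(env.capture("side")[170:310,240:360,::-1],None,fx=4,fy=4,interpolation=cv2.INTER_CUBIC))
E
```

```text
clock: 7.95
ee_pos: [522.4, 389.5, 287.0]
eef_rot: [-2.561, -1.816, -0.005]
contact_force: [2.6, 6.9, -2.1]
opening: 22.7
grasp_force: 59.4
shift cm [ 2.31  0.1  -0.03] spin -0.0 heading 1.234 tip now [522.4 389.5 113.6] F [ 2.6  6.9 -2.1] t 7.95 open 22.7 j [0.58 0.47 1.15 0.   1.52 0.92]
[ 1.60887164 -0.56846212  0.04709614] 59.3559604883194
clock: 8.45
ee_pos: [518.8, 379.0, 287.2]
eef_rot: [-2.561, -1.816, -0.003]
contact_force: [0.0, 5.3, 0.6]
opening: 22.5
grasp_force: 59.1
shift cm [ 3.43  0.09 -0.01] spin -0.0 heading 1.234 tip now [518.8 379.  113.8] F [0.  5.3 0.6] t 8.45 open 22.5 j [0.57 0.44 1.18 0.   1.52 0.91]
[ 1.14797499 -0.16228791  0.0091078 ] 59.14313793182373
```

```bash
python3 -m creep '[[[-0.5,0,-1,0,1.5],[-1.06,0,-2,0,1.5],[-1.6,0,-3,0,1.5],[-2.13,0,-4,0,1.5],[-2.66,0,-5,0,1.5],[-3.2,0,-6,0,1.5],[-3.2,0,-9,0,1.5],[-3.2,0,-9,0,1.5]]]'
python3 - <<'E'
from h import *
i=env.capture("side")
g=W(Q,(0,45,16+52+15+32.7))[0]; print(g);go([g[0],g[1],g[2]-18.4],.103)
E
```

```text
clock: 9.3
ee_pos: [508.6, 347.9, 382.5]
eef_rot: [2.563, 1.815, 0.013]
contact_force: [0.3, -0.3, -0.3]
opening: 22.3
grasp_force: 59.4
[514.14320574  67.77665608 187.15703649]
shift cm [-26.26   9.81   3.72] spin 1.13 heading 1.233 tip now [508.6 348.  206.6] F [-0.9  1.1 -2.5] t 9.35 open 22.2 j [ 0.54  0.32  1.15 -0.    1.67  0.88]
```

```bash
python3 -m creep '[[[-26.3,9.8,0,1.13,1.5],[-26.3,9.8,0,1.13,1.5],[-26.3,9.8,0,1.13,1.5],[-26.3,9.8,0,1.13,1.5],[-26.3,9.8,0,1.13,1.5],[-26.3,9.8,0,1.13,1.5],[-26.3,9.8,0,1.13,1.5],[-26.3,9.8,0,1.13,1.5],[-26.3,9.8,2,1.13,1.5],[-26.3,9.8,3.3,1.13,1.5],[-26.3,9.8,3.3,1.13,1.5],[-26.3,9.8,3.3,1.13,1.5]]]'
python3 - <<'E'
from h import *
g=W(Q,(0,45,16+52+15+32.7))[0]; go([g[0],g[1],g[2]-18.4],.103)
i=env.capture("side")[:,:,::-1];t=env.capture("top")[:,:,::-1]
r=lambda i,k:cv2.resize(i,None,fx=k,fy=k,interpolation=cv2.INTER_CUBIC)
a=r(i[100:200,320:400],5);b=r(t[150:250,345:425],5)
cv2.imwrite("pics/a8.png",np.hstack([a,b]))
for n,o in(("side",(320,100)),("top",(345,150))):
  print(n,[((proj(n,W(Q,(0,45,z)))[0]+.4-o)*5).round() for z in (16,31,83,126)])
E
```

```text
clock: 10.55
ee_pos: [513.7, 67.7, 343.7]
eef_rot: [3.137, 0.162, -0.002]
contact_force: [0.1, -0.7, -0.4]
opening: 22.0
grasp_force: 59.5
shift cm [ 0.05 -0.01  0.16] spin 0.0 heading 0.103 tip now [513.7  67.7 170.3] F [ 0.1 -0.7 -0.4] t 10.55 open 22.0 j [ 0.06  0.06  1.51 -0.    1.57  1.53]
side [array([138., 329.]), array([152., 311.]), array([203., 243.]), array([248., 183.])]
top [array([167., 236.]), array([172., 244.]), array([189., 274.]), array([204., 300.])]
```

View pics/a8.png

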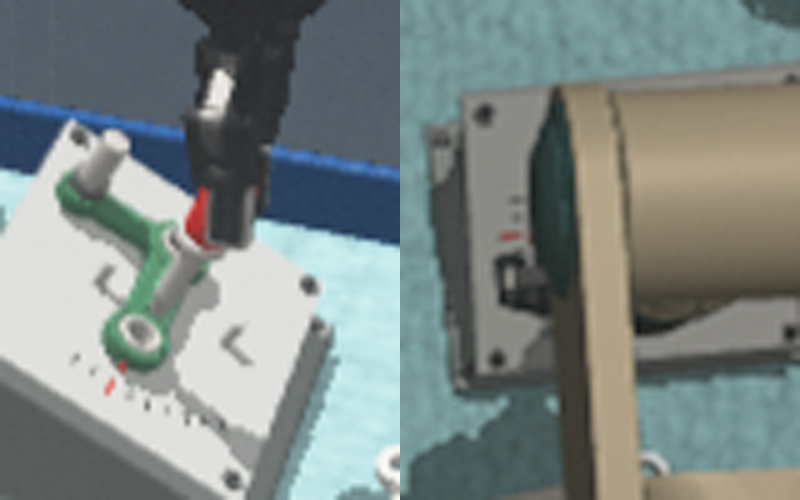

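Side view: the pin is leaning in the grip, with its nose at about (158,316) and the eye at (141,330) in the crop. The nose is about 2.5 mm down-slope of the eye's axis, so the lean is slightly short. I'll shift up-slope and start inserting.

```bash
python3 -m creep '[[[0.25,0,0,0,1.5],[0.5,0,0.44,0,1.5],[0.72,0,0.88,0,1.5],[0.95,0,1.32,0,1.5],[1.1,0,1.6,0,1.5],[1.28,0,1.94,0,1.5],[1.28,0,1.94,0,1.5],[1.28,0,1.94,0,1.5]]]'
cat > st.py <<'E'
from h import *
go(W(Q,(0,45,16+32.7))[0]-[0,0,18.4],.103)
s=env.read_state();v=Ro.from_euler('z',-.103)
p=np.array(s["ee_pos"])-[0,0,155]-[*Q[:2],85];print("G in plate",(plateR(.103).T@p).round(1),"F plate",(plateR(.103).T@s["contact_force"]).round(1),"torque",np.round(s["wrist_torque"],2))
E
python3 st.py
```

```text
clock: 11.45
ee_pos: [526.5, 68.9, 324.6]
eef_rot: [3.137, 0.161, -0.001]
contact_force: [-1.3, 0.3, -0.5]
opening: 22.3
grasp_force: 59.5
shift cm [ 1.91 -0.02  4.16] spin -0.0 heading 0.103 tip now [526.5  68.9 151.2] F [-1.3  0.3 -0.5] t 11.45 open 22.3 j [ 0.06  0.11  1.5  -0.    1.53  1.53]
G in plate [ 2.7 44.9 94.4] F plate [-1.4  0.4  0.2] torque [-0.06  0.18  0.03]
```

```bash
python3 -m creep '[[[0.2,0,0.44,0,1.5],[0.42,0,0.88,0,1.5],[0.6,0,1.3,0,1.5],[0.6,0,1.3,0,1.5]]]'; python3 st.py
```

```text
clock: 11.85
ee_pos: [532.6, 69.6, 310.7]
eef_rot: [3.137, 0.161, -0.002]
contact_force: [-0.3, 1.0, -2.8]
opening: 22.2
grasp_force: 59.5
shift cm [ 1.3  -0.01  2.77] spin -0.0 heading 0.103 tip now [532.6  69.6 137.3] F [-0.3  1.  -2.8] t 11.85 open 22.2 j [ 0.06  0.14  1.5  -0.    1.51  1.53]
G in plate [ 1.5 44.9 79.2] F plate [-1.5  1.  -2.4] torque [ 0.07  0.25 -0.03]
```

```bash
python3 -m creep '[[[0.2,0,0.44,0,1.5],[0.36,0,0.86,0,1.5],[0.55,0,1.25,0,1.5],[0.55,0,1.25,0,1.5],[0.55,0,1.25,0,1.5]]]'; python3 st.py
```

```text
clock: 12.35
ee_pos: [538.0, 70.1, 298.9]
eef_rot: [3.137, 0.161, -0.001]
contact_force: [-2.1, 0.3, -3.4]
opening: 22.4
grasp_force: 59.5
shift cm [ 0.75 -0.02  1.59] spin -0.0 heading 0.103 tip now [538.   70.1 125.5] F [-2.1  0.3 -3.4] t 12.35 open 22.4 j [ 0.06  0.16  1.5  -0.    1.48  1.53]
G in plate [ 0.8 44.8 66.3] F plate [-3.4  0.5 -2. ] torque [ 0.09  0.4  -0.01]
```

```bash
python3 -m creep '[[[0.15,0,0.4,0,1.5],[0.32,0,0.8,0,1.5],[0.47,0,1.2,0,1.5],[0.47,0,1.2,0,1.5],[0.47,0,1.2,0,1.5]]]'; python3 st.py
```

```text
clock: 12.85
ee_pos: [542.7, 70.6, 287.1]
eef_rot: [3.137, 0.161, 0.0]
contact_force: [-0.6, 0.7, -2.6]
opening: 22.2
grasp_force: 59.5
shift cm [ 0.28 -0.02  0.41] spin -0.0 heading 0.103 tip now [542.7  70.6 113.7] F [-0.6  0.7 -2.6] t 12.85 open 22.2 j [ 0.06  0.18  1.5  -0.    1.46  1.53]
G in plate [-0.5 44.8 53.6] F plate [-1.7  0.7 -2. ] torque [ 0.05  0.25 -0.01]
```

```bash
python3 -m creep '[[[0.12,0,0.22,0,1.5],[0.24,0,0.45,0,1.5],[0.24,0,0.45,0,1.5],[0.3,0,0.57,0,1.5],[0.3,0,0.57,0,1.5]]]'; python3 st.py
```

```text
clock: 13.35
ee_pos: [544.8, 70.9, 285.3]
eef_rot: [3.137, 0.162, -0.004]
contact_force: [-24.0, -2.1, 25.0]
opening: 22.3
grasp_force: 62.5
shift cm [ 0.07 -0.01  0.23] spin -0.0 heading 0.103 tip now [544.8  70.9 111.9] F [-24.   -2.1  25. ] t 13.35 open 22.3 j [ 0.06  0.19  1.49 -0.    1.46  1.53]
G in plate [ 0.5 44.9 51. ] F plate [-9.5  0.4 33.4] torque [-0.24  3.97  0.  ]
```

```bash
python3 -m creep '[[[-0.05,0,-0.1,0,1.5],[-0.05,0,-0.1,0,5],[-0.05,0,-0.1,0,5],[-0.05,0,-0.1,0,5],[-0.05,0,-0.1,0,5],[-0.05,0,-3,0,5],[-0.05,0,-7,0,5],[-0.05,0,-10,0,5],[-5,-0,-11,0,5],[-10,-0,-11,0,5],[-14,0,-11,0,5],[-14,0,-11,0,5]]]'
cat > knob.py <<'E'
from h import *
# silhouette of a true cylinder knob (r12, z5..43) at seated pose vs red blob
a=np.linspace(0,2*np.pi,60)
def hull(n,dx=0,dy=0,dz=0,tx=0,ty=0):
    c=np.array([[12*np.cos(k),12*np.sin(k),z] for z in(5,43) for k in a])
    c=Ro.from_euler('xy',[ty,tx]).apply(c)+[dx,45+dy,16+dz]
    m=np.zeros((400*8,640*8),np.uint8);cv2.fillConvexPoly(m,cv2.convexHull(((proj(n,W(Q,c))+.5)*8).astype(np.int32)),255)
    return cv2.resize(m,(640,400),interpolation=cv2.INTER_AREA)/255.
def st(m):
    M=cv2.moments(m.astype(np.float32));t=.5*np.arctan2(2*M['mu11'],M['mu20']-M['mu02'])
    return np.round([M['m00'],M['m10']/M['m00'],M['m01']/M['m00'],np.degrees(t)],2)
for n,(x,y) in(("side",(350,155)),("top",(378,200))):
    im=env.capture(n).astype(int);r=im[:,:,0]-im[:,:,1:].max(2)
    b=np.zeros((400,640));s=np.s_[y-45:y+45,x-35:x+45];b[s]=np.clip(r[s]/60.,0,1)*(r[s]>15)
    k,l,ss,_=cv2.connectedComponentsWithStats((b>0).astype(np.uint8));j=1+ss[1:,4].argmax();b[l!=j]=0
    print(n,"seen",st(b),"pred",st(hull(n)),"dz+3",st(hull(n,dz=3)),"dz+6",st(hull(n,dz=6)),"tilt.05",st(hull(n,tx=.05)))
s=env.read_state();print(s["ee_pos"],s["contact_force"],s["clock"])
E
python3 knob.py
```

```text
clock: 14.55
ee_pos: [403.1, 56.3, 391.5]
eef_rot: [3.137, 0.162, 0.001]
contact_force: [-0.3, -0.1, -0.7]
opening: 49.8
grasp_force: 0.0
side seen [156.07 352.15 159.46 -52.43] pred [164.26 351.78 159.38 -53.29] dz+3 [164.6  352.34 158.65 -53.03] dz+6 [165.59 352.93 157.85 -53.39] tilt.05 [164.07 351.36 159.15 -56.65]
top seen [ 90.08 380.16 199.81  61.67] pred [ 97.42 379.58 199.49  59.04] dz+3 [ 97.76 379.78 199.84  58.72] dz+6 [ 98.85 379.98 200.16  59.41] tilt.05 [ 93.41 379.59 199.09  54.95]
[406.03890919  56.48018014 392.12327426] [-0.44862534 -0.67253645 -0.63916336] 14.65
```

The knob silhouette matches the seated pose to about 1 mm and 0.02 rad. To be sure, I'll press the knob top with the closed fingertips along the plate normal.

Run:
```python
from h import *
c=W(Q,(0,45,59+15))[0]; u=Ro.from_euler('z',.103).apply([11,0,0]); print(c); go(c-u,.103)
```

```text
[533.61641568  69.7895199  150.33812187]
shift cm [11.71 -0.02  6.86] spin -0.0 heading 0.103 tip now [406.   56.5 218.7] F [-0.4 -0.7 -0.6] t 14.65 open 49.9 j [ 0.05 -0.28  1.73 -0.    1.69  1.52]
```

```bash
python3 -m creep '[[[5,0,0,0,0],[9,0,0,0,0],[11.7,0,1,0,0],[11.7,0,4,0,0],[11.7,0,6.5,0,0],[11.7,0,6.5,0,0],[11.7,0,6.5,0,0],[12,0,7,0,0],[12.2,0,7.4,0,0],[12.2,0,7.4,0,0]]]'; python3 st.py
```

```text
clock: 15.65
ee_pos: [527.9, 69.0, 317.7]
eef_rot: [3.137, 0.161, 0.001]
contact_force: [-0.1, 0.6, -0.5]
opening: -0.1
grasp_force: 0.0
shift cm [ 1.76 -0.02  3.47] spin -0.0 heading 0.103 tip now [527.9  69.  144.3] F [-0.1  0.6 -0.5] t 15.65 open -0.1 j [ 0.06  0.12  1.51 -0.    1.52  1.53]
G in plate [ 0.7 44.8 87.6] F plate [-0.3  0.6 -0.5] torque [ 0.    0.   -0.04]
```

```bash
python3 -m creep '[[[0.14,0,0.26,0,0],[0.28,0,0.53,0,0],[0.33,0,0.62,0,0],[0.33,0,0.62,0,0]]]'; python3 st.py;  python3 -m creep '[[[0.05,0,0.09,0,0],[0.09,0,0.18,0,0],[0.09,0,0.18,0,0]]]'; python3 st.py
```

```text
clock: 16.05
ee_pos: [531.0, 69.4, 311.2]
eef_rot: [3.137, 0.161, -0.0]
contact_force: [-0.4, -0.5, -0.1]
opening: -0.6
grasp_force: 0.0
shift cm [ 1.46 -0.01  2.82] spin -0.0 heading 0.103 tip now [531.   69.4 137.8] F [-0.4 -0.5 -0.1] t 16.05 open -0.6 j [ 0.06  0.13  1.5  -0.    1.51  1.53]
G in plate [ 0.4 44.9 80.4] F plate [-0.5 -0.4  0.2] torque [ 0.02  0.1  -0.01]
clock: 16.35
ee_pos: [531.7, 69.5, 310.6]
eef_rot: [3.137, 0.162, -0.0]
contact_force: [-4.4, -0.8, 6.0]
opening: 0.3
grasp_force: 3.7
shift cm [ 1.38 -0.01  2.76] spin -0.0 heading 0.103 tip now [531.7  69.5 137.2] F [-4.4 -0.8  6. ] t 16.35 open 0.3 j [ 0.06  0.13  1.5  -0.    1.51  1.53]
G in plate [ 0.8 44.9 79.5] F plate [-1.1 -0.4  7.4] torque [-0.09  0.74  0.02]
```

```bash
python3 -m creep '[[[0.05,0,0.09,0,0],[0.09,0,0.18,0,0],[0.09,0,0.18,0,0]]]'; python3 st.py; python3 -m creep '[[[-0.3,0,-0.6,0,0],[-2,0,-4,0,0],[-6,0,-8,0,0],[-10,0,-8,0,0],[-14,0,-8,0,0],[-14,0,-8,0,0],[-14,0,-8,0,0]]]'; python3 knob.py
```

```text
clock: 16.65
ee_pos: [532.4, 69.6, 310.5]
eef_rot: [3.137, 0.162, 0.0]
contact_force: [-11.0, -1.1, 16.2]
opening: 0.3
grasp_force: 9.9
shift cm [ 1.31 -0.01  2.75] spin -0.0 heading 0.103 tip now [532.4  69.6 137.1] F [-11.   -1.1  16.2] t 16.65 open 0.3 j [ 0.06  0.14  1.5  -0.    1.5   1.53]
G in plate [ 1.3 44.9 79.1] F plate [-2.2  0.1 19.5] torque [-0.13  1.88  0.02]
clock: 17.35
ee_pos: [393.1, 55.2, 388.3]
eef_rot: [3.137, 0.161, 0.004]
contact_force: [0.9, -0.6, 0.1]
opening: -0.1
grasp_force: 0.0
side seen [155.93 352.07 159.42 -52.8 ] pred [164.26 351.78 159.38 -53.29] dz+3 [164.6  352.34 158.65 -53.03] dz+6 [165.59 352.93 157.85 -53.39] tilt.05 [164.07 351.36 159.15 -56.65]
top seen [ 91.75 380.11 199.68  59.57] pred [ 97.42 379.58 199.49  59.04] dz+3 [ 97.76 379.78 199.84  58.72] dz+6 [ 98.85 379.98 200.16  59.41] tilt.05 [ 93.41 379.59 199.09  54.95]
[394.13361777  55.2206002  387.92759984] [0.49138973 0.22947503 0.10002465] 17.45
```

```bash
python3 -m creep '[[[0,0,0,0,0],[0,0,0,0,0]]]' >/dev/null; python3 -c "
from cell import env
print(env.finish_job())"
```

```text
the job is handed in; nothing more can be done
None
```

I swung the bellcrank to neutral and pushed the red pin through both holes until it stopped hard at the height expected for a seated collar. I then let go and handed the job in at about 17.6 s; no verdict came back. The last camera check put the pin within about 1 mm and 0.02 rad of the seated pose.

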